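Find the key that opens the blade case

TASK

One of the two keys in the wooden block, the red or the blue, opens the lock of the green blade case: push one fully home and turn it a quarter turn clockwise, and if it will not turn stand it back in the block and try the other, until the lid springs ajar. Then draw the key that fits straight out with the lock left open and lay it flat in the leather-lined tray. Leave the white uncut blank in the block, and do not disturb anything else on the bench.

Things in the scene. Friction and masses are not known exactly. Their poses are not given: they have to be found in the camera images.
- case: Fixed green sheet-steel blade case, 240 mm wide (y), 260 deep (x), 222 high at the back, 75 at the front; origin at the centre of its underside, front towards -x. Its front slopes up and away at 35 degrees from level. In the slope's lower rail sits the lock: barrel with an 8.5 mm slot, so it lags the key by about 10 degrees, and inner wards that stop a wrong key after 10 to 15 degrees.
- keyhole (a point): Keyhole centre, on the outer face of the steel escutcheon (44 x 44 mm, 6 proud). z points straight out (35 degrees off vertical, leaning to the case's front), x up the slope, y level. The fixed hole is a cross: arms 30 x 8 mm along x and y, ends bevelled. A key enters with its blade along x, is home when its collar meets the escutcheon (turns only within 2 mm of that), and draws out along z at 0 or 90 degrees.
- lock (a joint): Angle of the lock barrel and its cam, rad: 0 shut (slot along the keyhole's x), grows clockwise seen from outside, stop at 1.6. A friction of 0.06 N m holds it where it is left. A wrong key turns it less than 0.2. The cam lets go of the lid at about 0.85.
- lid (a joint): Angle of the case's lid, rad: 0 shut; the lid (grey panel, steel bar handle) is hinged along the top of the slope, its lower edge 32 mm up-slope of the keyhole. When the cam lets it go a spring lifts it by itself to about 0.14 (lower edge about 22 mm up) and it stays there.
- key_block: Fixed light-wood key block, 200 mm (its x) x 60 mm (its y) x 68 mm high, origin at the centre of its underside. Three slots in the top, at x = -65, 0 and +65 mm, each 34 mm along x, 9 mm along y, 64 mm deep, with small chamfers. Red key, blue key and white blank stand one in each, in any order, collar on the top of the block (so key tip 8 mm above the bench).
- tray: Fixed dark-wood tray lined with tan leather, 170 mm (its x) x 110 mm (its y), 26 mm high, walls and floor 6 mm; origin at the centre of its underside.
- key_red: Steel key with red bow, 121 mm, 90 g; origin at the tip, z towards the bow, x across blade and bow, y through the thickness; a half turn about z is the same. Blade 26 x 4 mm (tip 4 mm: 22 x 2.5), notched on both edges, to 48 mm; 6 mm round neck to 60; collar 22 mm across, 60 to 65; 10 mm shank to 77; flat bow 44 wide (x), 12 thick (y), 77 to 121. Which key fits varies.
- key_red_seat (a point): Point on the red key's axis at the underside of its collar, 60 mm from the tip; it meets the keyhole when the key is home. Axes as the key's.
- key_blue: Steel key with blue bow, 121 mm, 90 g; origin at the tip, z towards the bow, x across blade and bow, y through the thickness; a half turn about z is the same. Blade 26 x 4 mm (tip 4 mm: 22 x 2.5), notched on both edges, to 48 mm; 6 mm round neck to 60; collar 22 mm across, 60 to 65; 10 mm shank to 77; flat bow 44 wide (x), 12 thick (y), 77 to 121. Which key fits varies.
- key_blue_seat (a point): Point on the blue key's axis at the underside of its collar, 60 mm from the tip; it meets the keyhole when the key is home. Axes as the key's.
- key_blank: Uncut key blank with white bow: same size, frame and weight as the keys but no notches in its blade, so it cannot turn any lock. Stays in the block.
- mallet: Bystander: white-headed mallet with wooden handle, 260 mm, lying near the robot; origin at its underside, leave it alone.
- dye: Bystander: amber dye bottle, 130 mm high, 56 mm across; origin at its underside, leave it alone.
- glue: Bystander: white glue jar with orange cap, 90 mm high, 80 mm across; origin at its underside, leave it alone.
- weight: Bystander: brass leather weight, 75 mm high, 68 mm across; origin at its underside, leave it alone.
- awl: Bystander: awl with wooden handle, 170 mm, lying near the robot; origin at its underside, leave it alone.
- rule: Bystander: aluminium rule 300 x 30 x 4 mm, lying near the robot; origin at its underside, leave it alone.
- slicker: Bystander: turned wooden edge slicker, 120 mm high, 32 mm across, standing; origin at its underside, leave it alone.
Things that resemble listed ones, but are neither listed nor needed, are in the scene too. What is shaped like the key_red but yellow is not meant.

How it is judged (in metres and radians):
On the way:
1. a key that is fully home (collar within 6 mm of the keyhole) has turned the lock past 1.1 rad, the lid has sprung ajar, and the other key and the blank stand in the block (value of joint lock above 1.1 rad and value of joint lid above 0.06 rad and ((distance between key_red_seat and keyhole below 0.006 m and (angle between key_blue's own z axis and vertical below 0.2 rad and z of key_blue in the frame of key_block below 0.016 m and horizontal distance between key_blue and key_block below 0.08 m) and (angle between key_blank's own z axis and vertical below 0.2 rad and z of key_blank in the frame of key_block below 0.016 m and horizontal distance between key_blank and key_block below 0.08 m)) or (distance between key_blue_seat and keyhole below 0.006 m and (angle between key_red's own z axis and vertical below 0.2 rad and z of key_red in the frame of key_block below 0.016 m and horizontal distance between key_red and key_block below 0.08 m) and (angle between key_blank's own z axis and vertical below 0.2 rad and z of key_blank in the frame of key_block below 0.016 m and horizontal distance between key_blank and key_block below 0.08 m)))), for 0.1 s.
At the end, for the whole second after the job is handed in: Lock open (past 1.1 rad), lid ajar (0.06 to 0.3 rad); one key lies in the tray (axis over 66 degrees from vertical, collar inside the tray); the other key and the blank stand in the block (within 11 degrees of upright, collar within 8 mm of its top); all at rest (value of joint lock above 1.1 rad and value of joint lid between 0.06 and 0.3 rad and (((angle between key_red's own z axis and vertical above 1.15 rad and x of key_red_seat in the frame of tray between -0.07 and 0.07 m and y of key_red_seat in the frame of tray between -0.05 and 0.05 m and z of key_red_seat in the frame of tray between 0.005 and 0.05 m) and (angle between key_blue's own z axis and vertical below 0.2 rad and z of key_blue in the frame of key_block below 0.016 m and horizontal distance between key_blue and key_block below 0.08 m) and (angle between key_blank's own z axis and vertical below 0.2 rad and z of key_blank in the frame of key_block below 0.016 m and horizontal distance between key_blank and key_block below 0.08 m)) or ((angle between key_blue's own z axis and vertical above 1.15 rad and x of key_blue_seat in the frame of tray between -0.07 and 0.07 m and y of key_blue_seat in the frame of tray between -0.05 and 0.05 m and z of key_blue_seat in the frame of tray between 0.005 and 0.05 m) and (angle between key_red's own z axis and vertical below 0.2 rad and z of key_red in the frame of key_block below 0.016 m and horizontal distance between key_red and key_block below 0.08 m) and (angle between key_blank's own z axis and vertical below 0.2 rad and z of key_blank in the frame of key_block below 0.016 m and horizontal distance between key_blank and key_block below 0.08 m))) and linear speed of each of key_red, key_blue, key_blank below 0.03 m/s); the robot touches nothing.
It fails at once if a bystander (mallet, dye, glue, weight, awl, rule or slicker) is moved by more than 30 mm (distance of any of mallet, dye, glue, weight, awl, rule, slicker from where it was at the start of the episode above 0.03 m).
It also fails if it takes over 67 s, if anything falls off the work surface, if the arm or the gripper's body presses on something with over 40 N, if the wrist force passes 120 N, or if a joint passes its speed limit or range.

ROBOT

A 6-joint arm with a two-finger parallel gripper is mounted at the origin on the work surface. World frame = base frame: x ahead of the robot, y to its left, z up, the work surface at z = 0. Lengths are in m, angles in degrees, forces in N, time in s.
With the tool pointing down it reaches from about 0.325 to 0.85 m from the base axis. Payload 15.5 kg.
Tool frame: the origin (TCP) lies midway between the tips of the shut fingers; the grasp point (between the pads) lies 19 mm behind it; z points along the fingers, y is the line along which they close (so a half turn about z gives the same grasp; the last joint's range is limited). The gripper opens to 91 mm and grips with 3 to 60 N. Pads are 32 mm wide; open, the fingers measure 118 mm over their backs; the gripper's body (76 mm by 178 mm) begins 60 mm behind the grasp point.
Start: joints at [-82.305, 28.281, 77.091, -0, 74.628, -5.472], TCP at [0.142, -0.609, 0.214] pointing down, gripper open.
Joint ranges: [-166.48, 166.48], [-47.26, 123.95], [12.59, 153.08], [-70.14, 250.14], [6.76, 159.57], [-176.63, 176.63]. Speed limits (degrees/s): [108.29, 108.29, 147.25, 172.46, 172.46, 172.46].

INTERFACE

Orientations are given as a 3x3 rotation matrix whose columns are the frame's x, y, z axes.
In Python, from bench import ctrl gives the robot as it stands. The module is installed in compiled form; this text tells all that it offers. Calls block until the motion is done:
- ctrl.goto(position, orientation): joint-space move of the TCP to a pose.
- ctrl.move_l(position, vel=0.15, ori=None, contact_N=None): straight line of the TCP; ori=None keeps the orientation; vel is the mean speed in m/s. With contact_N (N) it stops when the force on the tool has changed by that much, and returns True; else False.
- ctrl.movej(angles): joint-space move.
- ctrl.command_gripper(opening): opening from 0.0 (shut) to 1.0 (fully open); the grip force is fixed at half the most; returns when the fingers have stopped.
- ctrl.sleep(seconds).
- ctrl.ik(position, orientation): joint angles nearest the present ones, or None.
- ctrl.read_camera(name): name is "side" or "top"; returns the picture (384x512x3 uint8, blue, green, red); there is no depth.
- ctrl.camera_params(name): a dict with "fx", "fy", "cx", "cy" (pixels), "D" ([k1, k2, p1, p2, k3] as OpenCV has them; the pictures are not rectified), "pose" (4x4, takes a point from camera to world coordinates). Camera axes: x right, y up, looking along -z (the intrinsics and any distortion apply to the point x, -y, -z); pixel columns grow to the right and rows downward; lengths in m; the calibration is good to about 2 mm. A picture is of the moment at which its call begins. camera_params takes no time and is no camera call.
A pose or a line that the arm cannot do raises ctrl.MotionError and nothing moves.
- ctrl.sign_off(): hands the job in; it is judged then, once.
Readings, each from a call of its own:
- ctrl.current_t(): time.
- ctrl.current_q(): joint angles.
- ctrl.current_dq(): joint speeds.
- ctrl.current_effort(): joint torques, N m.
- ctrl.current_tool_pos(): TCP position.
- ctrl.current_eef_rot(): TCP orientation.
- ctrl.current_contact_force(): force on the tool from outside, world axes, zero at the start.
- ctrl.current_wrist_torque(): the same for the moment, N m.
- ctrl.current_grip_width(): opening from 0.0 (shut) to 1.0 (fully open).
- ctrl.current_grasp_force(): force on a finger pad.
Only numpy, scipy, OpenCV 4.12 (cv2) and the standard library are available. Lean on these libraries where they do the work, as an engineer would, in place of code of your own. Each camera call takes 0.05 s, during which the arm holds its last target. There are 200 camera calls.

## Working session

There is one attempt and no reset: what is moved stays moved. The work goes in short steps, each a Python script; the robot and the scene stay as the last script left them, time stands still between calls to the robot, and variables do not carry over. Pictures are saved under pics/ and viewed, at most 13 in all, crops included, and the job is handed in when it is done.

```bash
mkdir -p pics
python3 - <<'E'
from bench import ctrl
import cv2,numpy as np
for n in("top","side"):
    cv2.imwrite(f"pics/{n}0.png",cv2.resize(ctrl.read_camera(n),(800,600),interpolation=cv2.INTER_CUBIC))
    p=ctrl.camera_params(n);print({k:np.round(v,4).tolist() for k,v in p.items()})
E
```

```text
{'fx': 417.8033, 'fy': 417.8033, 'cx': 252.2572, 'cy': 193.4882, 'D': [-0.0522, 0.0, 0.0, 0.0, 0.0], 'pose': [[-0.0211, 0.9968, -0.0775, 0.4229], [-0.9998, -0.0211, 0.0003, -0.0042], [-0.0013, 0.0775, 0.997, 1.3315], [0.0, 0.0, 0.0, 1.0]]}
{'fx': 436.6353, 'fy': 436.6353, 'cx': 252.121, 'cy': 190.5662, 'D': [-0.0409, 0.0, 0.0, 0.0, 0.0], 'pose': [[0.9382, 0.2046, -0.279, 0.2067], [-0.3455, 0.5954, -0.7253, -0.8701], [0.0177, 0.777, 0.6293, 0.8834], [0.0, 0.0, 0.0, 1.0]]}
```

View pics/top0.png

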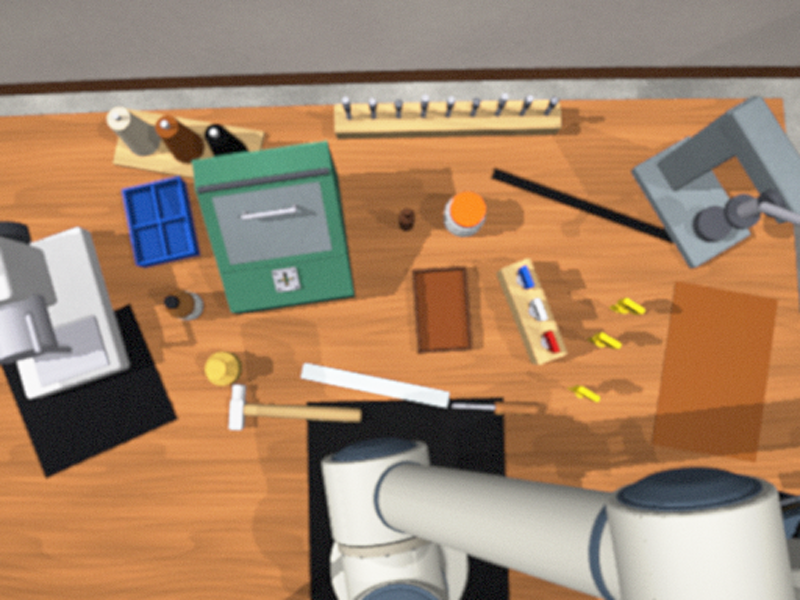

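View pics/side0.png

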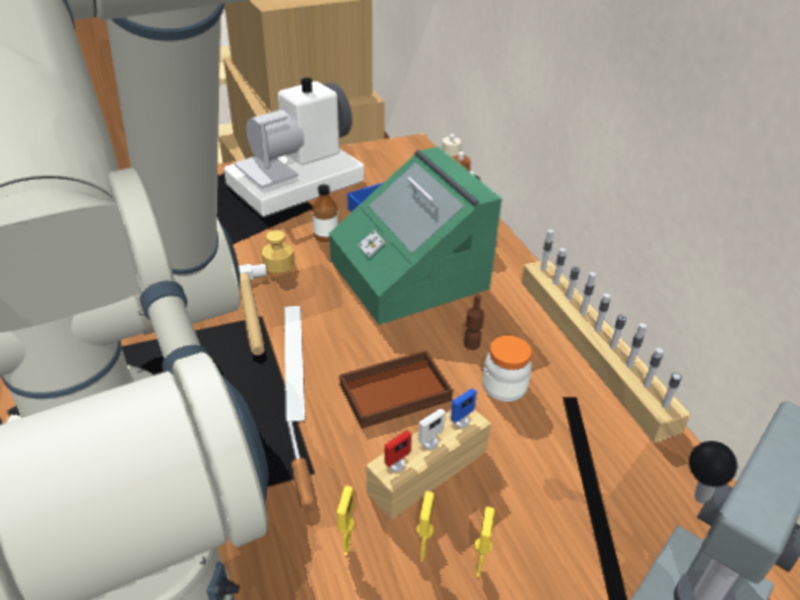

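Case with cross keyhole at top (286,280) / side (371,243). The block holds blue (527,277), white (540,310) and red (551,342) in top, with the tray at (442,310). Next, zooms for picking corners.

Run:
```python
from bench import ctrl
import cv2,numpy as np
im={n:np.mean([ctrl.read_camera(n) for _ in range(6)],axis=0).astype(np.uint8) for n in("top","side")}
for n in im: cv2.imwrite(f"pics/{n}_raw.png",im[n])
def tile(n,x,y,w,h,s):
    t=cv2.resize(im[n][y:y+h,x:x+w],None,fx=s,fy=s,interpolation=cv2.INTER_CUBIC)
    for u in range(-x%10,w,10): 
        cv2.line(t,(int(u*s),0),(int(u*s),5 if (x+u)%50 else 14),(0,0,255),1); 
        if (x+u)%20==0: cv2.putText(t,str(x+u),(int(u*s)-8,24),0,.35,(0,0,255),1)
    for v in range(-y%10,h,10):
        cv2.line(t,(0,int(v*s)),(5,int(v*s)),(0,0,255),1)
        if (y+v)%20==0: cv2.putText(t,str(y+v),(7,int(v*s)+4),0,.35,(0,0,255),1)
    return t
cv2.imwrite("pics/case.png",np.hstack([tile("top",120,86,114,120,3.5),tile("side",208,90,114,120,3.5)]))
cv2.imwrite("pics/block.png",np.hstack([tile("top",260,160,114,120,3.5),tile("side",212,220,114,120,3.5)]))
```

```text
(no output)
```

View pics/case.png

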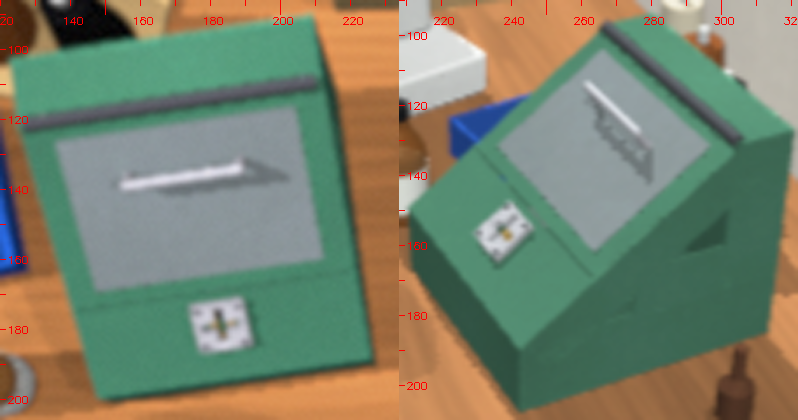

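View pics/block.png

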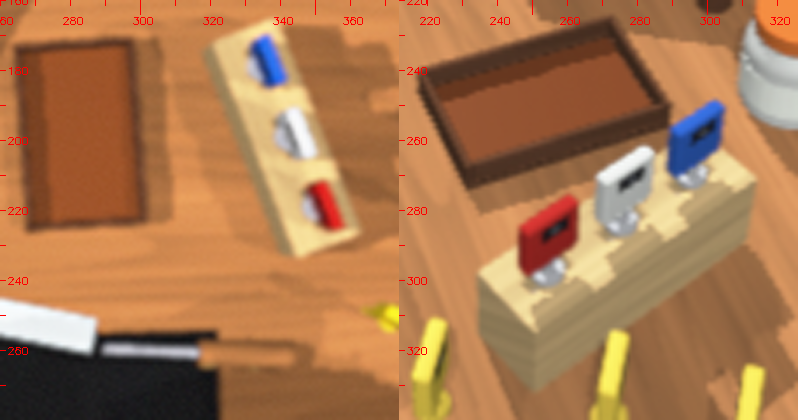

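The block zoom shows the red bow nearest the robot, then white, then blue. The case corners and escutcheon (top tile 221,325; side tile 504,232) are clear. Now I'll fit the poses.

```bash
cat > vis.py <<'E'
from bench import ctrl
import cv2,numpy as np
from scipy.optimize import least_squares
P={n:ctrl.camera_params(n) for n in("top","side")}
def proj(n,X):
    p=P[n];T=np.linalg.inv(p["pose"]);F=np.diag([1,-1,-1.])
    R=F@T[:3,:3];t=F@T[:3,3]
    K=np.array([[p["fx"],0,p["cx"]],[0,p["fy"],p["cy"]],[0,0,1]])
    return cv2.projectPoints(np.atleast_2d(np.float64(X)),cv2.Rodrigues(R)[0],t,K,np.float64(p["D"]))[0][:,0]
E
cat > fit.py <<'E'
from vis import *
np.set_printoptions(precision=4,suppress=True)
O={"case":((120,86),(208,90)),"block":((260,160),(212,220))}
def px(pic,n,q): 
    o=O[pic][n=="side"];return (np.array(q)-[399*(n=="side"),0])/3.5+o-0.36
def fit(name,pic,obs,x0,extra=None):
    def f(v):
        c,s=np.cos(v[2]),np.sin(v[2]);r=[]
        for n,q,m in obs:
            m=np.array(m(v) if callable(m) else m)/1000
            X=[v[0]+c*m[0]-s*m[1],v[1]+s*m[0]+c*m[1],m[2]]
            r.append(proj(n,X)[0]-px(pic,n,q))
        return np.concatenate(r)
    s=least_squares(f,x0,loss="soft_l1",f_scale=.6)
    print(name,s.x,"yaw",np.degrees(s.x[2]));print(f(s.x).reshape(-1,2).round(1).tolist());return s.x
S,C=np.sin(np.radians(35)),np.cos(np.radians(35))
kh=lambda v:(-130+v[3]*1000*C-6*S,0,75+v[3]*1000*S+6*C)
c=fit("case","case",[("top",(101,399),(-130,120,75)),("top",(373,361),(-130,-120,75)),("top",(12,60),(130,120,222)),("top",(313,16),(130,-120,222)),("top",(221.5,325),kh),
 ("side",(410,213),(-130,120,75)),("side",(519,349),(-130,-120,75)),("side",(519,411),(-130,-120,0)),("side",(793,131),(130,-120,222)),("side",(768,332),(130,-120,0)),("side",(504.5,232),kh)],[.55,.2,0,.05])
k=np.array(kh(c))/1000;R=np.array([[np.cos(c[2]),-np.sin(c[2])],[np.sin(c[2]),np.cos(c[2])]])
print("keyhole",c[:2]+R@k[:2],k[2])
tri=least_squares(lambda X:np.r_[proj("top",X)[0]-px("case","top",(221.5,325)),proj("side",X)[0]-px("case","side",(504.5,232))],[.45,.2,.1]);print("tri",tri.x,tri.fun)
fit("block","block",[("top",(275,19),(100,-30,68)),("top",(360,233),(-100,-30,68)),("top",(205,48),(100,30,0)),("top",(297,257),(-100,30,0)),
 ("side",(479,271),(-100,30,68)),("side",(535,331),(-100,-30,68)),("side",(756,180),(100,-30,68)),("side",(535,391),(-100,-30,0)),
 ("side",(519,234),(-65-22,-6,129)),("side",(577,197),(-65+22,-6,129)),("side",(578,242),(-65+22,-6,85)),("side",(521,275),(-65-22,-6,85))],[.45,-.2,.3])
fit("tray","block",[("top",(17,45),(85,55,26)),("top",(131,40),(85,-55,26)),("top",(146,218),(-85,-55,26)),("top",(28,231),(-85,55,26)),
 ("side",(420,82),(-85,55,26)),("side",(611,17),(85,55,26)),("side",(669,103),(85,-55,26)),("side",(468,165),(-85,-55,26)),("side",(470,186),(-85,-55,0))],[.45,-.1,0])
E
python3 fit.py
```

```text
case [0.6515 0.2088 0.126  0.0574] yaw 7.217483887808337
[[-0.7, 0.4], [0.1, -0.4], [-0.5, -0.1], [0.4, -0.6], [0.0, 0.1], [-0.9, -1.2], [0.0, 0.7], [-0.0, 2.1], [0.7, -0.0], [-0.0, 1.4], [-0.4, -0.9]]
keyhole [0.5658 0.198 ] 0.11285014189975667
tri [0.5669 0.1987 0.1087] [ 0.0243 -0.0925 -0.1008  0.0086]
block [ 0.499  -0.2737  0.3305] yaw 18.93836615196709
[[0.1, -0.2], [-0.5, 0.2], [-1.5, 0.9], [-5.5, -0.1], [-1.1, -0.4], [-0.6, -0.2], [0.3, -0.4], [-1.0, 0.2], [2.1, 0.2], [1.0, 0.9], [0.1, 0.6], [1.3, 1.1]]
tray [ 0.5098 -0.099   0.058 ] yaw 3.3213428841037667
[[-1.7, -0.5], [0.5, -1.8], [1.0, 1.3], [-0.5, 0.4], [-1.0, -3.8], [0.4, -1.6], [1.5, -0.1], [-0.0, 0.8], [-0.5, 1.4]]
```

```bash
cat > ov.py <<'E'
from vis import *
def world(pose,m):
    c,s=np.cos(pose[2]),np.sin(pose[2]);m=np.atleast_2d(m)/1000.
    return np.c_[pose[0]+c*m[:,0]-s*m[:,1],pose[1]+s*m[:,0]+c*m[:,1],m[:,2]]
def boxe(x0,x1,y0,y1,z0,z1):
    return [np.array([[x0,y0,z],[x1,y0,z],[x1,y1,z],[x0,y1,z],[x0,y0,z]]) for z in(z0,z1)]
case=(0.6515,.2088,.126);block=(.499,-.2737,.3305);tray=(.5098,-.099,.058);s=57.4
S,C=np.sin(np.radians(35)),np.cos(np.radians(35))
L=[]
L+=[(case,np.array([[-130,120,75],[-130,-120,75],[80,-120,222],[130,-120,222],[130,120,222],[80,120,222],[-130,120,75]])),(case,np.array([[-130,-120,75],[-130,-120,0],[130,-120,0],[130,-120,222]]))]
e=lambda a,b,h:[-130+(s+a)*C-h*S,b,75+(s+a)*S+h*C]
L+=[(case,np.array([e(a,b,6) for a,b in((-22,-22),(22,-22),(22,22),(-22,22),(-22,-22))])),(case,np.array([e(-15,0,6),e(15,0,6)])),(case,np.array([e(0,-15,6),e(0,15,6)]))]
L+=[(block,b) for b in boxe(-100,100,-30,30,0,68)]+[(tray,b) for b in boxe(-85,85,-55,55,0,26)]
for x in(-65,0,65): L+=[(block,b) for b in boxe(x-22,x+22,-6,6,85,129)]
tiles=[]
for n,x,y,w,h in(("top",120,86,114,86*1+34),("side",208,90,114,120),("top",260,160,114,120),("side",212,220,114,120)):
    t=cv2.resize(cv2.imread(f"pics/{n}_raw.png")[y:y+h,x:x+w],None,fx=2.5,fy=2.5,interpolation=cv2.INTER_CUBIC)
    for p,m in L:
        q=(proj(n,world(p,m))+.5-[x,y])*2.5
        cv2.polylines(t,[np.int32(q*16)],False,(255,0,255),1,cv2.LINE_AA,4)
    tiles.append(t)
cv2.imwrite("pics/ov.png",np.vstack([np.hstack(tiles[:2]),np.hstack(tiles[2:])]))
E
python3 ov.py
```

```text
(no output)
```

View pics/ov.png

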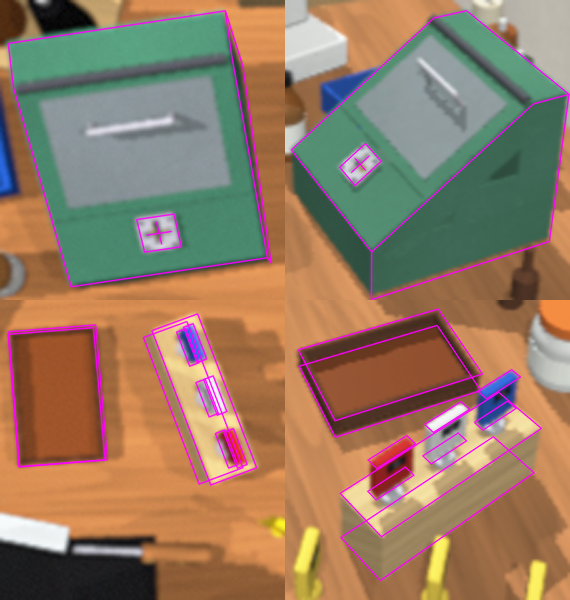

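Overlay fits within about 1 px everywhere. Checking reachability for both grasp signs.

```bash
cat > h.py <<'E'
from vis import *
S,C=np.sin(np.radians(35)),np.cos(np.radians(35))
CY,BY,TY=.126,.3305,.058
KH=np.array([.5662,.1982,.1118])
B0=np.array([.499,-.2737,0.])
T0=np.array([.5098,-.099,0.])
def Rz(a): return np.array([[np.cos(a),-np.sin(a),0],[np.sin(a),np.cos(a),0],[0,0,1.]])
RK=Rz(CY)@np.array([[C,0,-S],[0,1,0],[S,0,C]])   # keyhole axes
RB=Rz(BY)
F=np.diag([-1.,1,-1])        # tool in key frame, sign +
G=80.                        # TCP distance from key tip, mm
def tool(Rkey,sg): return Rkey@F@np.diag([sg,sg,1.])
def slot(x): return B0+RB@[x,0,0]
def tilt(a,y): # key axes with tip pointing outward (+x of yaw y), axis a deg from vertical
    s,c=np.sin(np.radians(a)),np.cos(np.radians(a));return Rz(y)@np.array([[c,0,-s],[0,1,0],[s,0,c]])
E
python3 - <<'E'
from h import *
np.set_printoptions(precision=1,suppress=True)
for sg in(1,-1):
    for n,p,R in [("grasp",slot(-.065)+[0,0,.088],RB),("blue",slot(.065)+[0,0,.2],RB),("k0",KH+RK[:,2]*.02,RK),("k0out",KH+RK[:,2]*.12,RK),("k95",KH+RK[:,2]*.02,RK@Rz(-np.radians(95))),("k95out",KH+RK[:,2]*.1,RK@Rz(-np.radians(95)))]+[(f"tray{a}",T0+Rz(TY)@[.0,0,.06],tilt(a,TY)@Rz(-np.pi/2*k)) for a in(60,70) for k in(0,2)]:
        q=ctrl.ik(p,tool(R,sg));print(sg,n,None if q is None else np.array(q))
print(ctrl.current_t(),ctrl.current_grip_width())
E
```

```text
1 grasp [ -40.5   30.    98.8   -0.    51.2 -149.4]
1 blue [ -29.8   28.2   79.6   -0.    72.2 -138.8]
1 k0 None
1 k0out [ 18.8  11.8 119.3 -25.   15.8 -56.3]
1 k95 None
1 k95out [ 18.4  14.6 119.4 -29.2  13.2  42.7]
1 tray60 [-44.3  69.7 148.8 140.2  88.4  62.6]
1 tray60 [ -44.3   69.7  148.8  140.2   88.4 -117.4]
1 tray70 [-49.6  88.1 151.1 127.9 108.1  43.9]
1 tray70 [ -49.6   88.1  151.1  127.9  108.1 -136.1]
-1 grasp [-40.5  30.   98.8  -0.   51.2  30.6]
-1 blue [-29.8  28.2  79.6  -0.   72.2  41.2]
-1 k0 None
-1 k0out [ 18.8  11.8 119.3 -25.   15.8 123.7]
-1 k95 None
-1 k95out [  18.4   14.6  119.4  -29.2   13.2 -137.3]
-1 tray60 [ -44.3   69.7  148.8  140.2   88.4 -117.4]
-1 tray60 [-44.3  69.7 148.8 140.2  88.4  62.6]
-1 tray70 [ -49.6   88.1  151.1  127.9  108.1 -136.1]
-1 tray70 [-49.6  88.1 151.1 127.9 108.1  43.9]
0.7 1.0001065702752812
```

```bash
cat >> h.py <<'E'
def Ry(a): return np.array([[np.cos(a),0,np.sin(a)],[0,1,0],[-np.sin(a),0,np.cos(a)]])
GR=.100   # grasp point on key axis from tip
def pose(tip,Rkey,phi,sg,gx=0.):
    """TCP pose for key with given tip and axes, tool leaning phi deg about key y; gx: key axis offset of the grasp point"""
    R=Rkey@Ry(np.radians(phi))@F@np.diag([sg,sg,1.])
    return tip+Rkey@[gx,0,GR]+.019*R[:,2],R
def kpose(d,th,phi,sg,gx=0.,off=(0,0)):
    Rk=RK@Rz(-np.radians(th)); return pose(KH+RK@[off[0],off[1],d-.06],Rk,phi,sg,gx)
E
python3 - <<'E'
from h import *
np.set_printoptions(precision=0,suppress=True)
for phi in(-40,-30,-20,-10,10,20,30,40):
  for sg in(1,-1):
    o=[]
    for n,pr in [("g",pose(slot(-.065)+[0,0,.008],RB,phi,sg)),("up",pose(slot(.065)+[0,0,.1],RB,phi,sg))]+[(f"k{th}",kpose(d,th,phi,sg)) for th,d in((0,.1),(0,0),(25,0),(50,0),(75,0),(95,0),(95,.1))]:
        q=ctrl.ik(*pr);o.append(f"{n}:"+("None" if q is None else str(np.array(q)[3:])))
    print(phi,sg,*o)
E
```

```text
-40 1 g:[ 62.  46. 135.] up:[ 54.  47. 165.] k0:[198.  97.  97.] k0:[194.  98.  96.] k25:[225.  76. 108.] k50:None k75:None k95:[-59.  61.  88.] k95:[-54.  67.  83.]
-40 -1 g:[ 62.  46. -45.] up:[ 54.  47. -15.] k0:[198.  97. -83.] k0:[194.  98. -84.] k25:[225.  76. -72.] k50:None k75:None k95:[-59.  61. -92.] k95:[-54.  67. -97.]
-30 1 g:[ 47.  42. 155.] up:[  37.   48. -176.] k0:[198.  61.  89.] k0:[193.  72.  92.] k25:[221.  59. 102.] k50:None k75:None k95:[-61.  49.  88.] k95:[-54.  56.  81.]
-30 -1 g:[ 47.  42. -25.] up:[37. 48.  4.] k0:[198.  61. -91.] k0:[193.  72. -88.] k25:[221.  59. -78.] k50:None k75:None k95:[-61.  49. -92.] k95:[-54.  56. -99.]
-20 1 g:[ 30.  41. 176.] up:[  21.   53. -160.] k0:[204.  32.  78.] k0:[195.  45.  87.] k25:[220.  40.  95.] k50:[248.  35.  94.] k75:None k95:[-63.  36.  87.] k95:[-52.  43.  76.]
-20 -1 g:[30. 41. -4.] up:[21. 53. 20.] k0:[ 204.   32. -102.] k0:[195.  45. -93.] k25:[220.  40. -85.] k50:[248.  35. -86.] k75:None k95:[-63.  36. -93.] k95:[ -52.   43. -104.]
-10 1 g:[  13.   45. -164.] up:[   9.   61. -147.] k0:[240.  11.  40.] k0:
[... 1089 characters left out ...]
   99. -128.] k0:[ -1.  61. -82.] k0:[ -1.  53. -83.] k25:[ 16.  49. -80.] k50:[ 37.  43. -81.] k75:[ 64.  38. -89.] k95:[  92.   38. -102.] k95:[ 76.  41. -84.]
30 -1 g:[-22.  78.  52.] up:[-19.  99.  52.] k0:[-1. 61. 98.] k0:[-1. 53. 97.] k25:[ 16.  49. 100.] k50:[37. 43. 99.] k75:[64. 38. 91.] k95:[92. 38. 78.] k95:[76. 41. 96.]
40 1 g:[ -26.   88. -125.] up:[ -24.  108. -128.] k0:[  1.  74. -83.] k0:[  1.  67. -84.] k25:[ 18.  62. -81.] k50:[ 37.  56. -83.] k75:[ 62.  51. -91.] k95:[  86.   51. -103.] k95:[ 76.  54. -92.]
40 -1 g:[-26.  88.  55.] up:[-24. 108.  52.] k0:[ 1. 74. 97.] k0:[ 1. 67. 96.] k25:[18. 62. 99.] k50:[37. 56. 97.] k75:[62. 51. 89.] k95:[86. 51. 77.] k95:[76. 54. 88.]
```

φ≈+25° lean with sg=-1 gives smooth IK through insertion and the turn. Grasp red.

```bash
cat >> h.py <<'E'
PHI,SG=25.,-1
def st(m=""): print(m,"t %.1f"%ctrl.current_t(),"w %.3f"%ctrl.current_grip_width(),"F",np.round(ctrl.current_contact_force(),1),"gf %.0f"%ctrl.current_grasp_force())
def pic(name,X,w=100,h=75,s=4,draw=()):
    """crops of both cameras around world point X, with projected polylines"""
    o=[]
    for n in("top","side"):
        im=ctrl.read_camera(n);c=proj(n,X)[0].astype(int)-[w//2,h//2];c=np.clip(c,0,[512-w,384-h])
        t=cv2.resize(im[c[1]:c[1]+h,c[0]:c[0]+w],None,fx=s,fy=s,interpolation=cv2.INTER_CUBIC);t0=t.copy()
        for d in draw: cv2.polylines(t,[np.int32((proj(n,d)+.5-c)*s*16)],False,(255,0,255),1,cv2.LINE_AA,4)
        o.append(np.vstack([t0,t]))
    cv2.imwrite(f"pics/{name}.png",np.hstack(o))
def keylines(tip,R):
    l=[[(-.011,0,0),(-.013,0,.004),(-.013,0,.048),(-.003,0,.048),(-.003,0,.06),(-.011,0,.06),(-.011,0,.065),(-.005,0,.065),(-.005,0,.077),(-.022,0,.077),(-.022,0,.121)]]
    l=np.array(l[0]);return [tip+np.r_[l,l[::-1]*[-1,1,1]]@R.T]
def held(gx=0.):
    """key tip and axes from the robot's own reading"""
    R=ctrl.current_eef_rot();R=np.array(R);Rk=R@(Ry(np.radians(PHI))@F@np.diag([SG,SG,1.])).T
    return np.array(ctrl.current_tool_pos())-.019*R[:,2]-Rk@[gx,0,GR],Rk
E
python3 - <<'E'
from h import *
ctrl.command_gripper(.5)
tip=slot(-.065)
ctrl.goto(*pose(tip+[0,0,.09],RB,PHI,SG));st()
p,R=pose(tip+[0,0,.008],RB,PHI,SG)
print(ctrl.move_l(p,vel=.12,contact_N=8));st()
ctrl.command_gripper(0.);st("grip")
ctrl.move_l(p+[0,0,.09],vel=.12);st("up")
t,Rk=held();pic("red_up",t+[0,0,.06],draw=keylines(t,Rk))
E
```

```text
t 3.1 w 0.502 F [-1.1 -0.6 -0.4] gf 0
False
 t 4.0 w 0.497 F [0.1 0.1 0.5] gf 0
grip t 4.6 w 0.129 F [0.3 0.5 3.1] gf 30
up t 5.5 w 0.128 F [-1.1  0.1 -1.2] gf 30
```

View pics/red_up.png

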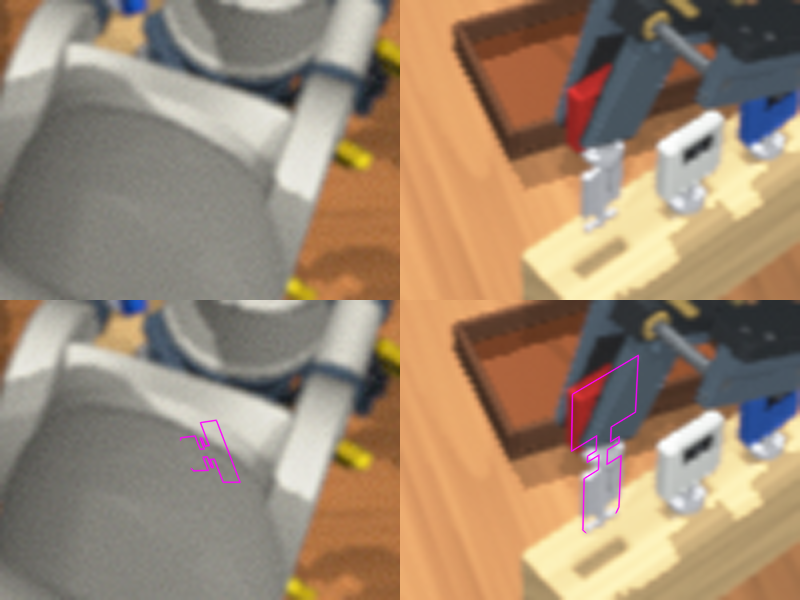

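Red key is held and matches the kinematic prediction within about 1 px (side tile, blade bottom ≈ (600,232)). On to the keyhole.

```bash
cat >> h.py <<'E'
def khlines():
    c=lambda *a:KH+RK@np.array(a)
    return [np.array([c(-.022,-.022,0),c(.022,-.022,0),c(.022,.022,0),c(-.022,.022,0),c(-.022,-.022,0)]),np.array([c(-.015,0,0),c(.015,0,0)]),np.array([c(0,-.015,0),c(0,.015,0)])]
E
python3 - <<'E'
from h import *
p=np.array(ctrl.current_tool_pos())
ctrl.move_l(p+[0,0,.07],vel=.15)
ctrl.goto(*kpose(.12,0,PHI,SG));st()
ctrl.move_l(kpose(.07,0,PHI,SG)[0],vel=.1,contact_N=6);st()
t,Rk=held();pic("red_kh",KH+[0,0,.02],draw=keylines(t,Rk)+khlines())
E
```

```text
t 7.9 w 0.125 F [-0.3  0.2 -0.2] gf 30
 t 8.6 w 0.132 F [-0.6  0.2 -0.4] gf 30
```

View pics/red_kh.png

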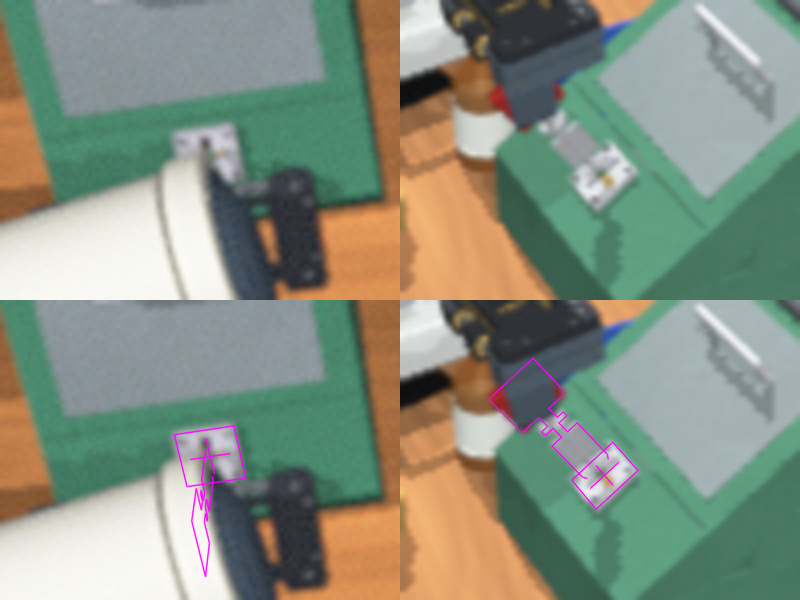

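Prediction and picture agree at the keyhole (side tile escutcheon (603,475−300), key just above it). Insert with contact sensing.

```bash
cat >> h.py <<'E'
def depth(): # collar height over escutcheon and lateral, from robot reading
    t,Rk=held();return RK.T@(t+Rk@[0,0,.06]-KH)
def insert():
    hit=ctrl.move_l(kpose(-.003,0,PHI,SG)[0],vel=.04,contact_N=10)
    st("hit" if hit else "no hit");print("d",np.round(depth()*1000,1),"Fk",np.round(RK.T@ctrl.current_contact_force(),1))
E
python3 - <<'E'
from h import *
insert()
E
```

```text
hit t 10.2 w 0.132 F [-2.   0.5  6.7] gf 30
d [-0.2  0.5  0.4] Fk [2.3 0.7 6.6]
```

Home at 60 mm travel. Turn in steps watching the moment.

```bash
cat >> h.py <<'E'
def axm(): # moment about key axis at TCP reading, plus force
    return np.dot(RK[:,2],ctrl.current_wrist_torque())
def turn(ths,lim,d=0.,vel=.02):
    m0=axm()
    for th in ths:
        p,R=kpose(d,th,PHI,SG);ctrl.move_l(p,vel=vel,ori=R)
        m=axm()-m0;print(th,"m %.2f"%m,"Fk",np.round(RK.T@ctrl.current_contact_force(),1),"t %.1f"%ctrl.current_t())
        if abs(m)>lim: return th
    return None
E
python3 - <<'E'
from h import *
print(turn([6,12,17,21,25,29,33],.5))
E
```

```text
6 m -0.67 Fk [ 1.6  9.2 18.6] t 10.5
6
```

Run:
```python
from h import *
def rep(s): print(s,"F",np.round(RK.T@ctrl.current_contact_force(),1),"M",np.round(RK.T@ctrl.current_wrist_torque(),2),"d",np.round(depth()*1000,2),"t %.1f"%ctrl.current_t())
rep("6")
for th,d in((0,.0),(0,.001),(4,.001),(8,.001)):
    p,R=kpose(d,th,PHI,SG);ctrl.move_l(p,vel=.02,ori=R);ctrl.sleep(.1);rep((th,d))
```

```text
6 F [ 1.6  9.2 18.6] M [ 1.99  1.26 -0.68] d [-0.2   0.49  0.33] t 10.5
(0, 0.0) F [ 0.8  3.6 19.5] M [ 0.85  1.43 -0.17] d [-0.41  0.22  0.33] t 10.9
(0, 0.001) F [-0.4  5.3  3.9] M [ 1.24  0.51 -0.43] d [-0.28  0.36  0.66] t 11.2
(4, 0.001) F [-0.6  7.1 -0.6] M [ 1.53  0.27 -0.53] d [-0.05  0.27  0.61] t 11.6
(8, 0.001) F [-0.1  7.9 -1.6] M [ 1.66  0.07 -0.57] d [-0.09  0.26  0.63] t 11.9
```

The moment reference sits at the flange (~0.177 m behind the grasp); the moment about the key axis is near 0, so I'll correct for that, shift 0.5 mm in y, and continue.

```bash
cat >> h.py <<'E'
def axm():
    R=np.array(ctrl.current_eef_rot());return RK[:,2]@(np.array(ctrl.current_wrist_torque())-np.cross(.177*R[:,2],ctrl.current_contact_force()))
def turn(ths,lim,d=.0005,vel=.02,off=(0,.0006)):
    for th in ths:
        p,R=kpose(d,th,PHI,SG,0.,off);ctrl.move_l(p,vel=vel,ori=R)
        m=axm();print(th,"m %.2f"%m,"Fk",np.round(RK.T@ctrl.current_contact_force(),1),"d",np.round(depth()*1000,1),"t %.1f"%ctrl.current_t())
        if abs(m)>lim: return th
E
python3 - <<'E'
from h import *
print(turn([8,12,16,20,24,28,32],.4))
E
```

```text
8 m 0.03 Fk [0.4 2.5 6.5] d [-0.1  0.4  0.4] t 12.2
12 m 0.08 Fk [1.1 7.2 5.5] d [0.  0.7 0.5] t 12.4
16 m 0.10 Fk [1.1 8.2 6. ] d [0.1 0.8 0.4] t 12.7
20 m 0.09 Fk [1.3 8.8 5.7] d [0.1 0.8 0.4] t 12.9
24 m 0.06 Fk [2.  7.3 5. ] d [0.1 0.8 0.4] t 13.2
28 m 0.13 Fk [2.  8.6 4.5] d [0.1 0.8 0.5] t 13.4
32 m 0.15 Fk [1.9 8.1 4.4] d [0.1 0.8 0.4] t 13.7
None
```

No stop by 32°, so red appears to fit. Continue the turn.

Run:
```python
from h import *
print(turn([38,45,55,65,75,85,90],.8,vel=.03))
pic("turned",KH+[0.02,0,.02])
```

```text
38 m 0.14 Fk [2.8 7.6 5.1] d [-0.   0.6  0.4] t 13.9
45 m 0.17 Fk [2.4 5.9 5.5] d [0.  0.5 0.4] t 14.2
55 m 0.02 Fk [1.  1.1 5.8] d [-0.2  0.3  0.4] t 14.5
65 m 0.12 Fk [-0.   0.1  6.8] d [-0.6  0.3  0.4] t 14.8
75 m 0.09 Fk [-2.2 -1.6  6.9] d [-1.   0.4  0.4] t 15.2
85 m 0.06 Fk [-4.3 -3.2  7.1] d [-1.   0.6  0.4] t 15.6
90 m 0.06 Fk [-4.6 -2.   4.8] d [-1.1  0.9  0.4] t 15.8
None
```

View pics/turned.png

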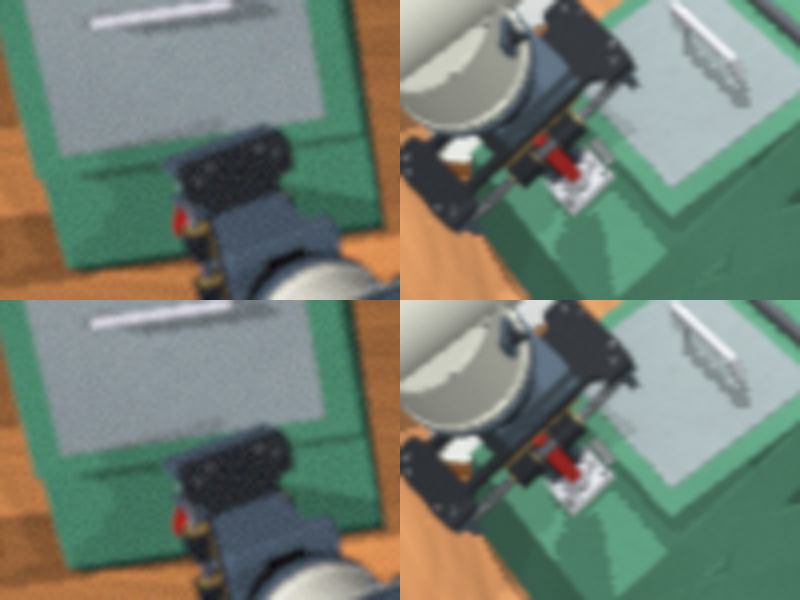

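The lid has sprung up (gap at side tile (670,215)) with the key still home. Draw it straight out.

Run:
```python
from h import *
for d in(.004,.012,.03,.06,.1,.14):
    p,R=kpose(d,90,PHI,SG,0.,(-.0012,.0008));h=ctrl.move_l(p,vel=.03 if d<.065 else .12,ori=R,contact_N=25)
    print(d,h,"Fk",np.round(RK.T@ctrl.current_contact_force(),1),"m %.2f"%axm(),"d",np.round(depth()*1000,1),"t %.1f"%ctrl.current_t())
    if h: break
np.set_printoptions(precision=0,suppress=True);print(ctrl.current_grip_width(),np.array(ctrl.current_q()))
for a in(55,60,65):
  for k in (0,2):
    Rt=tilt(a,TY)@Rz(np.pi*k/2);R=pose(np.zeros(3),Rt,PHI*(1 if k==0 else 1),SG)
    for z in(.15,.02):
        q=ctrl.ik(*pose(T0+Rz(TY)@[.05,0,z],Rt,PHI,SG));print(a,k,z,None if q is None else np.array(q))
```

```text
0.004 False Fk [-0.1  0.1 -1.1] m 0.11 d [-0.8  0.8  4. ] t 16.2
0.012 False Fk [-1.  -0.6 -1.3] m 0.01 d [-1.   0.8 12.2] t 16.6
0.03 False Fk [-0.5 -0.3 -0.8] m 0.04 d [-1.1  0.7 30. ] t 17.4
0.06 False Fk [-0.2 -0.3 -1.5] m 0.09 d [-1.2  0.8 59.9] t 18.5
0.1 False Fk [-0.4 -0.  -0.8] m 0.05 d [-0.8  0.7 99.8] t 19.0
0.14 False Fk [-1.5  0.1 -0.8] m 0.03 d [ -0.9   0.7 139.4] t 19.5
0.12824629395679704 [ -7.   9. 122.  61.  38. 112.]
55 0 0.15 [-30.  11. 121.  37.  27.  26.]
55 0 0.02 [-30.  31. 129. 111.  17. -51.]
55 2 0.15 None
55 2 0.02 [-57. 102. 151. 110. 115.  24.]
60 0 0.15 [-33.  13. 126.  60.  23.   1.]
60 0 0.02 [-33.  36. 134. 133.  27. -77.]
60 2 0.15 None
60 2 0.02 [-59. 104. 147. 104. 114.  23.]
65 0 0.15 [-36.  15. 131.  88.  24. -30.]
65 0 0.02 [-36.  42. 139. 141.  41. -91.]
65 2 0.15 None
65 2 0.02 [-61. 106. 143. 100. 114.  23.]
```

Run:
```python
from h import *
np.set_printoptions(precision=0,suppress=True)
for a in(55,60,66):
    for z in(.15,.05,.02):
      for sh in (0,np.pi):
        q=ctrl.ik(*pose(T0+Rz(TY)@[-.06 if sh else .06,0,z],tilt(a,TY+sh),PHI,SG));print(a,z,int(sh),None if q is None else np.array(q))
# other objects: where are glue and slicker (top px /800*512)
for n,uv in (("glue",(466,212)),("slicker",(406,218))):
    for z in ((.09,) if n=="glue" else (.12,)):
        s=least_squares(lambda X:proj("top",[X[0],X[1],z])[0]-np.array(uv)*.64,[.6,0]);print(n,(s.x*1000))
```

```text
55 0.15 0 [-29.  12. 120.  36.  27.  28.]
55 0.15 3 [ -12.   38.   69.   -8.  101. -105.]
55 0.05 0 [-29.  26. 127.  86.  16. -24.]
55 0.05 3 [ -12.   45.   74.   -8.   91. -104.]
55 0.02 0 [-29.  31. 128. 108.  16. -48.]
55 0.02 3 [ -12.   47.   75.   -8.   88. -103.]
60 0.15 0 [-32.  13. 125.  59.  23.   3.]
60 0.15 3 [ -11.   42.   66.   -9.  107. -105.]
60 0.05 0 [-32.  30. 132. 119.  22. -61.]
60 0.05 3 [ -11.   48.   70.   -8.   96. -103.]
60 0.02 0 [-32.  35. 133. 132.  26. -75.]
60 0.02 3 [ -11.   50.   70.   -8.   94. -103.]
66 0.15 0 [-36.  16. 131.  93.  24. -34.]
66 0.15 3 [ -11.   46.   61.  -10.  112. -105.]
66 0.05 0 [-36.  36. 138. 136.  36. -84.]
66 0.05 3 [ -11.   52.   65.   -9.  103. -103.]
66 0.02 0 [-36.  43. 139. 142.  42. -92.]
66 0.02 3 [ -11.   54.   65.   -9.  101. -102.]
glue [ 691. -147.]
slicker [676. -30.]
```

Tip-inward laying is well conditioned and clears the glue and slicker. Lay it in the tray.

Run:
```python
from h import *
p=np.array(ctrl.current_tool_pos());ctrl.move_l(p+[-.03,0,.08],vel=.15)
Rt=tilt(58,TY+np.pi)
b=T0+Rz(TY)@[-.058,0,0]
p1,R1=pose(b+[0,0,.16],Rt,PHI,SG)
ctrl.goto([.46,.02,.36],Rz(TY+np.pi)@F@np.diag([SG,SG,1.]));st("way")
ctrl.goto(p1,R1);st("over")
ctrl.move_l(pose(b+[0,0,.035],Rt,PHI,SG)[0],vel=.12,contact_N=8)
h=ctrl.move_l(pose(b+[0,0,.010],Rt,PHI,SG)[0],vel=.03,contact_N=4);st("down %s"%h);print(held()[0])
pic("tray1",T0+[.02,0,.03])
```

```text
way t 23.6 w 0.131 F [ 0.2 -0.7 -1.8] gf 30
over t 24.6 w 0.130 F [ 0.5  0.  -0.7] gf 30
down True t 26.4 w 0.132 F [2.  0.7 3.7] gf 30
[ 0.45165233 -0.102281    0.01412685]
```

View pics/tray1.png

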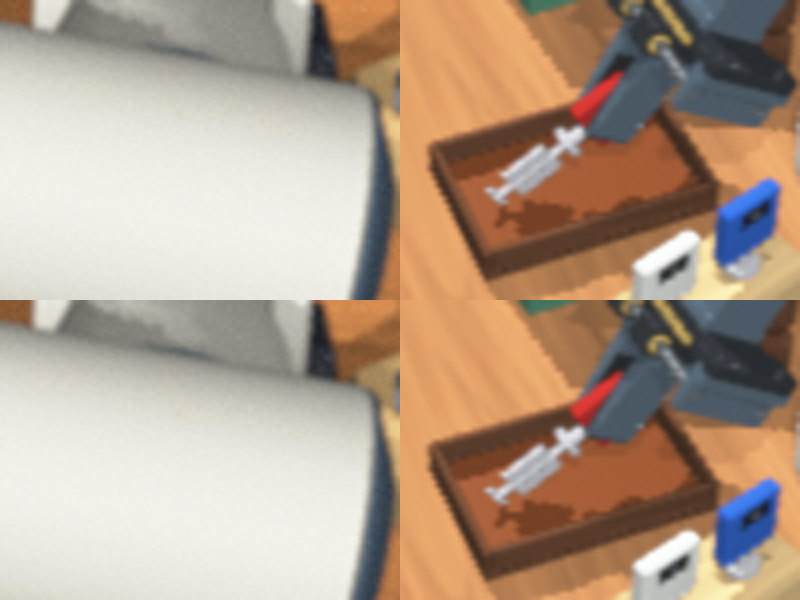

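Tip rests on the leather at side tile (497,190), inside the tray. Release.

Run:
```python
from h import *
ctrl.command_gripper(.4);ctrl.sleep(.4)
p=np.array(ctrl.current_tool_pos());ctrl.move_l(p+[-.0,0,.2],vel=.15)
ctrl.movej([-82.3,28.3,77.1,0,74.6,-103]);st()
t=np.array(T0);pic("final1",T0+[.02,-.05,.03],w=100,h=75)
im=ctrl.read_camera("top");im2=ctrl.read_camera("side")
cv2.imwrite("pics/final.png",np.vstack([np.hstack([cv2.resize(i[y:y+75,x:x+100],(400,300),interpolation=cv2.INTER_CUBIC) for i,x,y in ((im,260,160),(im2,215,235))]),np.hstack([cv2.resize(i[y:y+75,x:x+100],(400,300),interpolation=cv2.INTER_CUBIC) for i,x,y in ((im,130,130),(im2,205,110))])]))
```

```text
t 31.2 w 0.399 F [-0.6  0.3  0.2] gf 0
```

View pics/final.png

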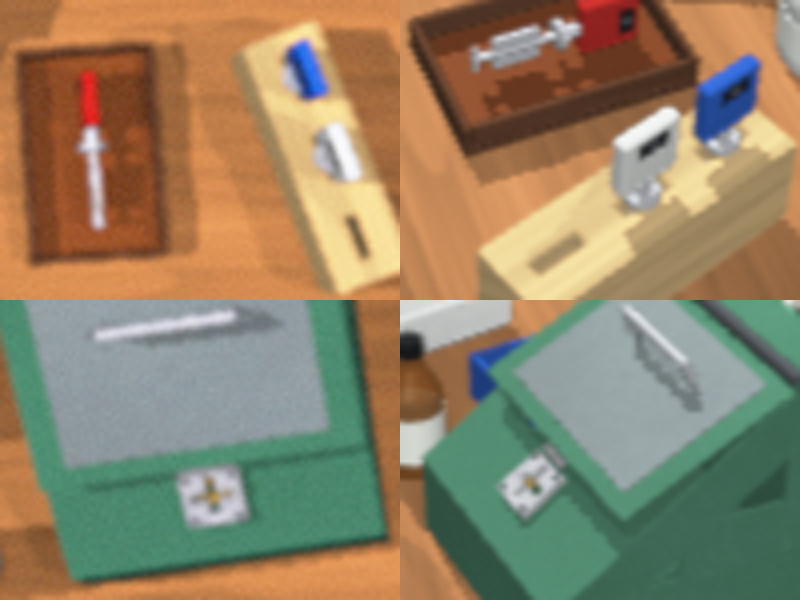

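The red key is level in the tray but resting on its bow's edge (top tile bow (90,97), blade to (98,225)). The lid is ajar, and blue and white still stand. I'll nudge the key over so it lies truly flat.

Run:
```python
from h import *
u=np.array([90,97])/4+[260,160]-.4
s=least_squares(lambda X:proj("top",[X[0],X[1],.05])[0]-u,[.5,-.1]).x;print(s)
ctrl.command_gripper(0.)
R=Rz(np.pi/2+TY)@F   # fingers close along world x
R=min((R,R@np.diag([-1.,-1,1])),key=lambda r:abs(ctrl.ik([s[0],s[1]-.036,.15],r)[5]))
ctrl.goto([s[0],s[1]-.036,.16],R)
print(ctrl.move_l([s[0],s[1]-.036,.039],vel=.12,contact_N=6))
print(ctrl.move_l([s[0],s[1]+.002,.039],vel=.05,contact_N=6));st()
p=np.array(ctrl.current_tool_pos());ctrl.move_l(p+[0,-.005,.15],vel=.15)
ctrl.movej([-82.3,28.3,77.1,0,74.6,-30]);st()
im=ctrl.read_camera("top");im2=ctrl.read_camera("side")
cv2.imwrite("pics/final2.png",np.hstack([cv2.resize(i[y:y+75,x:x+100],(400,300),interpolation=cv2.INTER_CUBIC) for i,x,y in ((im,260,160),(im2,215,235))]))
```

```text
[ 0.55039661 -0.097297  ]
False
False
 t 36.4 w 0.001 F [ 0.2 -0.1  0.3] gf 0
 t 39.9 w 0.004 F [ 0.8 -0.7  0.1] gf 0
```

View pics/final2.png

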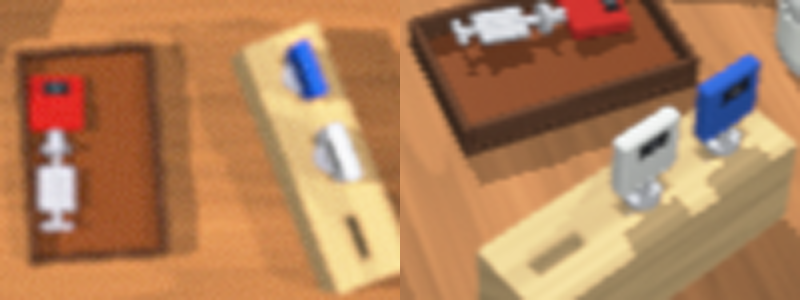

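Key lies flat (top tile bow (57,103), collar (55,143)), about 28 mm from the tray's centre line and within limits. Handing in.

```bash
python3 -c "
from bench import ctrl
print(ctrl.sign_off())"
```

```text
the job is handed in; nothing more can be done
None
```

The red key fit and opened the lock; it was drawn out with the lock left open and the lid ajar, and now lies flat in the tray. Blue and the white blank stand in the block, and the job is handed in at about 40 s; no verdict was returned.

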